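Hang the column rack on both latching hooks

ROBOT

A 6-joint arm with a two-finger parallel gripper is mounted at the origin on a cart in front of the work surface, level with it; the furniture and walls round the work are solid. World frame = base frame: x ahead of the robot, y to its left, z up, the work surface at z = 0. Lengths are in m, angles in rad, forces in N, time in s.
With the tool pointing down it reaches from about 0.275 to 0.85 m from the base axis. Payload 19 kg.
Tool frame: the origin (TCP) lies on the mounting face of the last link; the fingertips stand 173 mm ahead of it and the grasp point (between the pads) lies 155 mm ahead of it (r.nose_length is the distance from the TCP to the fingertips, in m); z points along the fingers, y is the direction in which the jaws open and shut (so a half turn about z gives the same grasp; the last joint's range is limited). The gripper opens to 85 mm and grips with 20 to 120 N. Pads are 22 mm wide; open, the fingers measure 114 mm over their backs; the gripper's body (76 mm by 85 mm) begins 54 mm behind the grasp point. The pads swing forward as they close: fully open they stand 13 mm farther back than shut.
Start: joints at [0.976, 0.15, 1.437, -0, 1.554, -0.134], TCP at [0.256, 0.515, 0.405] pointing down, gripper open.
Joint ranges: [-2.8, 2.8], [-0.68, 2.1], [0.12, 2.68], [-1.39, 4.53], [0.16, 2.79], [-2.81, 2.81]. Speed limits (rad/s): [1.89, 1.89, 2.22, 3.01, 3.01, 3.01].

INTERFACE

Orientations are given as a unit quaternion [w, x, y, z].
In Python, from bench import r gives the robot as it stands. The module is installed in compiled form; this text tells all that it offers.
- The arm moves only by the shell command python3 -m pendant 'ROWS' [FORCE]. ROWS is JSON, a list of rows, each a list of 3 entries, a list of its own where there are three numbers: the gripper command: -1 is fully open, 1 is shut, values between are in proportion, then the shift along the world's x, y, z in cm, then the turn, a rotation vector about the world's x, y, z in rad. In form: [[gripper, [tx, ty, tz], [ax, ay, az]], ...]. A call has exactly 10 rows; each row is the pose to reach, as a shift and turn from the pose commanded when the call began; what a row does not reach only later rows make up. A row lasts 1/10 s, in which the tool goes at most 50 mm and 8.59 degrees, less where a joint would pass 70% of its speed; a pose out of reach is approached as far as the arm can. A call with a gripper value outside its range is refused whole. The fingers move at their own pace and stop on an object; FORCE is the grip in N (left out, the last holds). Time passes only in rows, so rows that repeat a pose let the fingers close, or fill a call up. It gives the time, the measured TCP pose, the force and the opening at its end, in the units of the state.
- r.get_state(): the state, without advancing time (a new reading comes with each control period).
- r.camera(name): name is "side" or "top" or "wrist"; returns a dict with "image" (384x512x3 uint8, blue, green, red), "range_z" (384x512 float32, m along the optical axis (not along the pixel's ray), 0 where there is no reading), "mtx" (3x3 intrinsics, pixels), "k1" (the pictures are not rectified: a ray, as slopes to the right and down, at radius r is drawn at 1 + k1 r^2 times it, then the intrinsics apply), "extrinsics" (4x4, takes a point from world to camera coordinates). Camera axes: x right, y up, looking along -z (the intrinsics and any distortion apply to the point x, -y, -z); pixel columns grow to the right and rows downward; lengths in m; the calibration is good to about 2 mm. A picture is of the moment at which its call begins.
- r.hand_in(): hands the job in, once; it reports no verdict.
The state is a dict: "time": time; "joints": joint angles; "joint_velocities": joint speeds; "tau": joint torques, N m; "eef_pos": TCP position; "orientation": TCP orientation; "wrist_force": force on the tool from outside, world axes, zero at the start; "torque": the same for the moment, N m; "gripper_width": finger opening in m.
Only numpy, scipy, OpenCV 4.12 (cv2) and the standard library are available. Lean on these libraries where they do the work, as an engineer would, in place of code of your own. Each camera call takes 0.05 s, during which the arm holds its last target.

TASK

Pick up the column rack by its orange handle and hang it on the two hooks of the stand: press it straight down, firmly but never hard (keep under 40 N), until its bar has snapped home under the latches of both hooks. Then, before you let go, tug gently upward to check that both hooks hold it, and leave it hanging there at rest. Do not disturb the beaker, the jar, the timer or the marker.

Things in the scene. Friction and masses are not known exactly. Their poses are not given: they have to be found in the camera images.
- rack: Column rack, 244 mm wide (y), 64 deep (x), 147 high, 0.2 to 0.36 kg, standing upright and loose on two black feet. Origin: centre of its underside; z up, y along its width, x to its back. Two slim steel columns are fixed to its front; columns, legs and feet stay within 86 mm either side of the middle and below the bar.
- handle (a point): Centre of the rack's orange handle, 135 mm over the rack's origin: a bar along the rack's y, 84 mm long, 14 mm thick (x), 24 mm high. Grip it across its thickness, from above, at its middle (gripped well off the middle, one hook takes most of the press). Axes as the rack's.
- bar (a point): Middle of the rack's round steel hanging bar, 85 mm over the rack's origin and 50 mm under the handle's centre. 10 mm thick, it runs along the rack's y and sticks out bare on both sides from 75 to 122 mm off the middle: there it hangs. Axes as the rack's.
- stand: Grey stand fixed to the worktop. Origin: centre of the underside, midway between the hooks; z up, x to its back, y along its width. Base plate 100 x 236 x 8 mm; two posts 158 mm high at x = 44, y = +-105 mm. Two blue hooks, joined by a rail behind (x = 44 mm), are clamped level on the posts, anywhere in a 35 mm range of height that is NOT measured: find it by touch or sight.
- hook_line_left (a point): Point of the stand on the vertical line through the hook at its +y end, 125 mm over the stand's origin (not moved with the hooks). Home, the bar's axis crosses this line at 15 mm below to 20 mm above it. Each hook is a U open to the top, 14 mm wide (y); throat 12 mm wide (x), flared to some 30 mm at the mouth, which lies 28 mm over the home axis. Over 40 N between rack and stand is too much.
- hook_line_right (a point): The same for the hook at the -y end. In each throat a spring latch reaches in from the back. The bar, lowered, meets it 14 to 17 mm above home and rests on it; some 5 to 9 N a hook (9 to 18 N in all, with the weight) pushes past it, it snaps over the bar and a rigid floor stops the bar. Under the latch the bar has 1 to 3 mm of play upward; a pull of 7 N beyond the rack's weight does not free it.
- seat_left (a joint): Red spring plunger in the floor of the +y hook, pushed down by the bar (spring under 1 N): 0 = up, no bar; 0.008 m = bar fully home on the floor; 0.004 to 0.007 = bar pulled up against the latch that holds it. Tug check: pull up 4 to 6 N beyond the rack's weight, so that the bar bears on both latches (over 3 N in all), for about half a second, while gripping.
- seat_right (a joint): The same in the hook at the stand's -y end: 0 = up, 0.008 m = bar fully home, 0.004 to 0.007 = bar pulled up against the latch
- beaker: Clear beaker, 52 mm wide, 70 mm high; origin at the centre of its underside; leave alone
- fittings_jar: Small jar with a black lid, 42 mm wide, 57 mm high; origin at the centre of its underside; leave alone
- timer: Pale bench timer, 66 x 66 x 19 mm; origin at the centre of its underside; leave alone
- marker: Marker pen with a blue cap, 126 mm long, 12 mm thick, lying; origin at the centre of its underside; leave alone

How it is judged:
On the way, in this order (a step that is already met when the one before it is completed fails the run):
1. the rack is held clear of the worktop (height (world z) of rack above 0.03 m and contact force between rack and the fingers above 1 N), for 0.2 s.
2. still held, the bar is fully home in both hooks (value of joint each of seat_left, seat_right above 0.0072 m and contact force between rack and the fingers above 1 N), for 0.2 s.
3. tugged upward by hand: the bar bears on the latches of both hooks and stays in (value of joint seat_left between 0.004 and 0.0072 m and value of joint seat_right between 0.004 and 0.0072 m and contact force between rack and stand above 3 N and contact force between rack and the fingers above 1 N), for 0.2 s.
At the end, for the whole second after the job is handed in: The rack hangs in both hooks, its bar under both latches (each red plunger pushed down more than 4 mm), upright within 0.2 rad, the middle of its bar within 15 mm of the stand's middle, released and at rest (value of joint each of seat_left, seat_right above 0.004 m and horizontal distance between bar and stand below 0.015 m and angle between rack's own z axis and vertical below 0.2 rad and angle between the y axis of rack and the y axis of stand, either way round below 0.06 rad and contact force between rack and the fingers below 0.1 N and linear speed of rack below 0.02 m/s); the robot touches nothing.
It fails at once if rack and stand pressed together with more than 40 N (contact force between rack and stand above 40 N).
It fails at once if the beaker was shifted more than 15 mm or tipped (distance of beaker from where it was at the start of the episode above 0.015 m or angle between beaker's own z axis and vertical above 0.4 rad).
It fails at once if the jar was shifted more than 15 mm or tipped (distance of fittings_jar from where it was at the start of the episode above 0.015 m or angle between fittings_jar's own z axis and vertical above 0.4 rad).
It fails at once if the timer was shifted more than 15 mm (distance of timer from where it was at the start of the episode above 0.015 m).
It fails at once if the marker was shifted more than 25 mm (distance of marker from where it was at the start of the episode above 0.025 m).
It also fails if it takes over 58 s, if anything falls off the work surface, if the arm or the gripper's body presses on something with over 40 N, if the wrist force passes 120 N, or if a joint passes its speed limit or range.

## Working session

There is one attempt and no reset: what is moved stays moved. The work goes in short steps, Python scripts to look and compute and a shell command to move; the robot and the scene stay as the last step left them, time stands still between calls to the robot, and variables do not carry over. Pictures are saved under pics/ and viewed, and the job is handed in when it is done.

```bash
mkdir -p pics; cat > h.py <<'E'
import numpy as np, cv2
from bench import r
def cam(n):
    c=r.camera(n); return c
def world(c,u,v,z=None):
    """pixel arrays -> world pts by range image"""
    K=c['mtx'];E=np.array(c['extrinsics'])
    u=np.atleast_1d(u);v=np.atleast_1d(v)
    p=np.stack([u,v],-1).astype(float).reshape(-1,1,2)
    d=cv2.undistortPoints(p,np.array(K,float),np.array([c['k1'],0,0,0,0.])).reshape(-1,2)
    ray=np.stack([d[:,0],-d[:,1],-np.ones(len(d))],-1)
    R=E[:3,:3];t=E[:3,3]
    o=-R.T@t
    w=ray@R
    if z is None:
        rz=c['range_z'][v.astype(int),u.astype(int)]
        return o+w*rz[:,None]
    s=(z-o[2])/w[:,2]
    return o+w*s[:,None]
E
python3 - <<'E'
from h import *
for n in ['side','top','wrist']:
    c=cam(n); cv2.imwrite(f'pics/{n}0.png',c['image']); np.savez(f'{n}0.npz',**c)
    E=c['extrinsics'];print(n,-E[:3,:3].T@E[:3,3],c['k1'])
print(r.get_state())
E
```

```text
side [0.06277128 0.72545936 1.47029886] 0.049178383575837016
top [ 0.34291942 -0.01995528  1.21702989] -0.011872211966579308
wrist [0.18952878 0.54734056 0.37388393] 0.015535375025828751
{'time': 0.15, 'joints': array([ 9.75985332e-01,  1.50903272e-01,  1.43786966e+00, -7.47398986e-06,
        1.55378675e+00, -1.33997741e-01]), 'joint_velocities': array([-0.0006471 , -0.00058652, -0.00162218, -0.00025973, -0.00155358,
       -0.00174883]), 'tau': array([ 3.91404756e-03, -7.13380408e+01, -5.71041334e+01, -3.51685094e-04,
        7.31185981e-03,  5.93890445e-05]), 'eef_pos': array([0.25569586, 0.51499772, 0.40420283]), 'orientation': array([-1.68829638e-04,  2.28373333e-01,  9.73573514e-01, -4.53095714e-04]), 'wrist_force': array([ 0.13329727, -0.01282781,  0.50387641]), 'torque': array([ 0.00329849, -0.0734705 ,  0.01242531]), 'gripper_width': 0.08498260554157804}
```

View pics/side0.png

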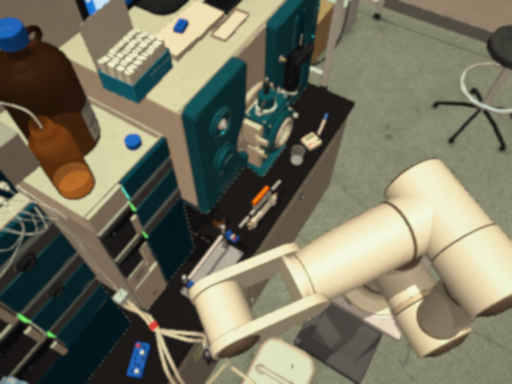

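View pics/top0.png

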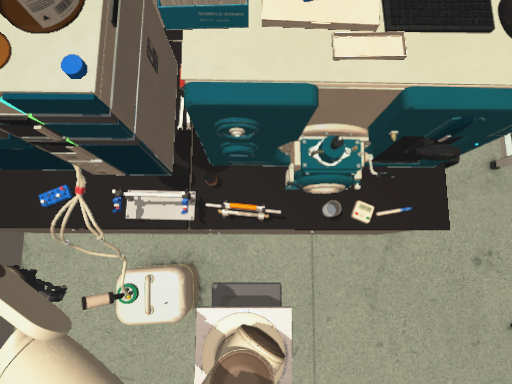

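View pics/wrist0.png

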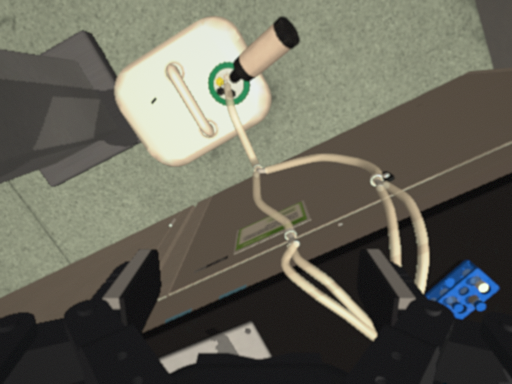

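The top view shows the stand near (155,204), the rack with its orange handle near (243,208), the jar at (212,182), and the beaker, timer and marker at (331,209), (363,211) and (395,211). I'll zoom in and measure these.

```bash
python3 - <<'E'
from h import *
c=dict(np.load('top0.npz')); im=c['image']
cr=im[165:240,95:300]; cv2.imwrite('pics/topz.png',cv2.resize(cr,None,fx=3.9,fy=3.9,interpolation=cv2.INTER_CUBIC))
s=dict(np.load('side0.npz')); cr=s['image'][100:300,170:340]; cv2.imwrite('pics/sidez.png',cv2.resize(cr,None,fx=3,fy=3,interpolation=cv2.INTER_CUBIC))
hsv=cv2.cvtColor(im,cv2.COLOR_BGR2HSV)
def blob(m,name,c):
    n,l,st,ce=cv2.connectedComponentsWithStats(m)
    for i in range(1,n):
        if st[i,4]>5:
            v,u=np.where(l==i); P=world(c,u,v); print(name,st[i],P.mean(0).round(4),P[:,2].max().round(4))
roi=np.zeros(im.shape[:2],np.uint8); roi[165:232,100:450]=255
blob(cv2.inRange(hsv,(8,150,120),(22,255,255))&roi,'orange',c)
blob(cv2.inRange(hsv,(105,120,60),(125,255,255))&roi,'blue',c)
def reg(u0,u1,v0,v1):
    u,v=np.meshgrid(np.arange(u0,u1),np.arange(v0,v1)); return world(c,u.ravel(),v.ravel())
print(world(c,np.array([60,155,212,331,363,395,250,240,330]),np.array([220,205,182,209,211,211,110,180,180])).round(3))
print('cabinets', world(c,np.array([150,200,200,250,310,330,330,300,90]),np.array([100,90,150,160,165,150,185,180,140])).round(3))
E
```

```text
orange [230 203  27   7 134] [0.4771 0.0045 0.1297] 1.217
blue [112 197  10  16  91] [0.4813 0.3928 0.1311] 1.217
blue [182 198   6   7  34] [0.4893 0.1843 0.1306] 0.1474
blue [401 207  11   4  31] [ 0.4857 -0.5662  0.0096] 0.016
blue [182 211   5   2   9] [0.457  0.1848 0.1387] 0.1463
[[ 0.439  0.633 -0.   ]
 [ 0.493  0.31   0.006]
 [ 0.565  0.11   0.058]
 [ 0.483 -0.301  0.005]
 [ 0.475 -0.409  0.018]
 [ 0.477 -0.525  0.01 ]
 [ 0.623 -0.017  0.538]
 [ 0.584  0.018 -0.001]
 [ 0.529 -0.235  0.287]]
cabinets [[ 0.739  0.254  0.317]
 [ 0.652  0.081  0.565]
 [ 0.692  0.162  0.002]
 [ 0.623 -0.017  0.133]
 [ 0.565 -0.177  0.312]
 [ 0.588 -0.217  0.377]
 [ 0.519 -0.239  0.269]
 [ 0.536 -0.159  0.25 ]
 [ 0.596  0.36   0.412]]
```

View pics/topz.png

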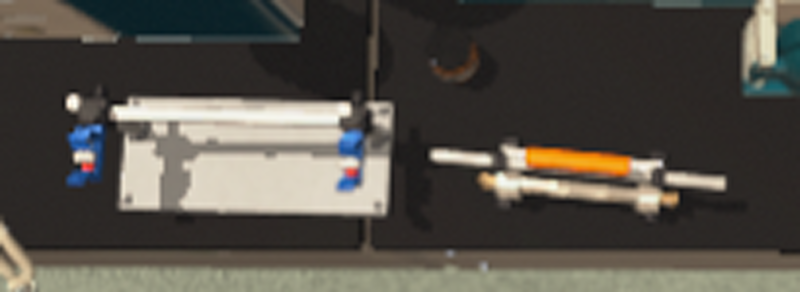

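View pics/sidez.png

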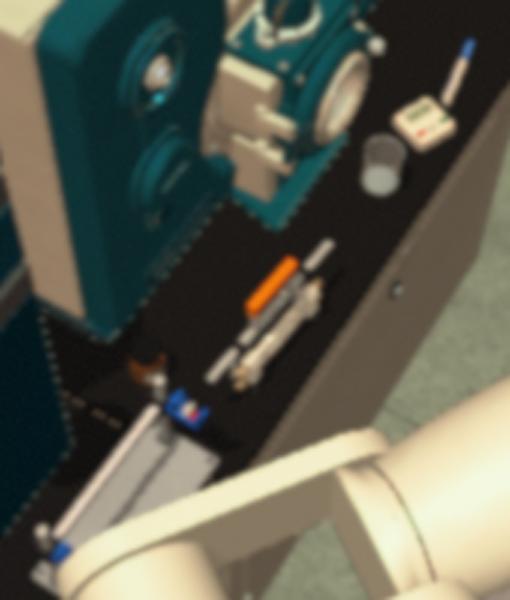

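```bash
python3 - <<'E'
from h import *
c=dict(np.load('top0.npz')); im=c['image']
hsv=cv2.cvtColor(im,cv2.COLOR_BGR2HSV)
def med(u0,u1,v0,v1,m):
    mm=np.zeros_like(m); mm[v0:v1,u0:u1]=m[v0:v1,u0:u1]
    v,u=np.where(mm>0); P=world(c,u,v); ok=(P[:,2]>-.01)&(P[:,2]<.2); return P[ok],u[ok],v[ok]
P,u,v=med(225,262,198,215,cv2.inRange(hsv,(8,150,120),(22,255,255)))
print('handle',np.median(P,0), np.percentile(P[:,2],[10,90]))
Q=world(c,u,v,0.147)
print('at .147',Q.mean(0)); (a,b),_,ang=cv2.minAreaRect(Q[:,:2].astype(np.float32));print(a,b,_,ang)
d=np.linalg.svd(Q[:,:2]-Q[:,:2].mean(0))[2][0]; print('yaw deg of rack y', np.degrees(np.arctan2(d[1],d[0]))-90)
# map of stand and rack: all above-board points
uu,vv=np.meshgrid(np.arange(100,300),np.arange(175,235)); W=world(c,uu.ravel(),vv.ravel())
def show(sel,name):
    S=W[sel]; print(name,len(S),S.min(0).round(3),S.max(0).round(3),np.median(S,0).round(3))
x,y,z=W.T
g=np.abs(z-.008)<.004
sat=hsv[vv.ravel(),uu.ravel()]
pl=(sat[:,2]>110)&(sat[:,1]<60)
sel=pl&(y>.15)&(y<.42)&(x>.4)&(x<.56)&(z<.03); B=world(c,uu.ravel()[sel],vv.ravel()[sel],.008)
print('plate',cv2.minAreaRect(B[:,:2].astype(np.float32)))
E
```

```text
handle [0.47409456 0.00624443 0.14644362] [5.62230404e-05 1.49307652e-01]
at .147 [0.47482569 0.00416114 0.147     ]
0.47484731674194336 0.003786955028772354 (0.07996486872434616, 0.015661338344216347) 84.63533020019531
yaw deg of rack y -184.94777741434112
plate ((0.46932175755500793, 0.25093749165534973), (0.15169619023799896, 0.3270561695098877), 0.2818503975868225)
```

```bash
python3 -m pendant '[[-1,[2,-4,1],[0,0,-0.12]],[-1,[4,-8,2],[0,0,-0.24]],[-1,[6,-12,3],[0,0,-0.36]],[-1,[8,-16,4],[0,0,-0.48]],[-1,[10,-20,4],[0,0,-0.6]],[-1,[12,-23,4],[0,0,-0.72]],[-1,[14,-26,4],[0,0,-0.84]],[-1,[15,-28,4],[0,0,-0.96]],[-1,[15,-29,4],[0,0,-1.08]],[-1,[15,-29,4],[0,0,-1.11]]]'
python3 - <<'E'
from h import *
c=cam('wrist'); cv2.imwrite('pics/w1.png',c['image']); np.savez('w1.npz',**c)
E=c['extrinsics'];print(-E[:3,:3].T@E[:3,3],E[:3,:3]);s=r.get_state();print(s['eef_pos'],s['orientation'],s['joints'],s['wrist_force'])
E
```

```text
time: 1.15
eef_pos: [0.4059, 0.224, 0.4446]
orientation: [-0.0, 0.709, 0.705, -0.0]
wrist_force: [-1.3, -1.1, -0.3]
gripper_width: 0.0855
[0.40672585 0.29760848 0.41426616] [[ 9.99983785e-01 -5.65695144e-03 -6.54825643e-04]
 [ 5.22166665e-03  9.56719175e-01 -2.90965899e-01]
 [ 2.27246421e-03  2.90957761e-01  9.56733201e-01]]
[0.40575238 0.2247363  0.44461305] [-1.24141127e-04  7.08152192e-01  7.06059810e-01 -4.57699945e-05] [ 3.39410776e-01 -9.48226597e-02  1.60943808e+00  1.85085327e-04
  1.62716664e+00  3.42380263e-01] [ 0.4173915   0.16802619 -0.03770749]
```

View pics/w1.png

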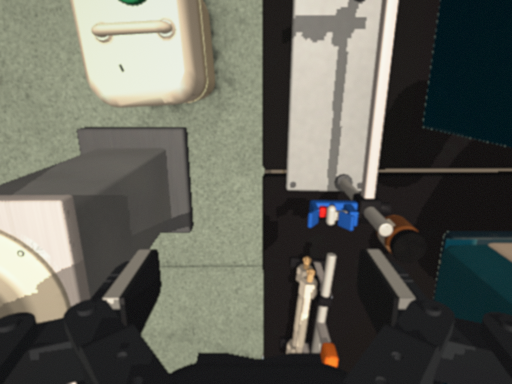

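```bash
python3 -m pendant '[[-1,[1,3,1],[0,0,0]],[-1,[2,6,2],[0,0,0]],[-1,[3,9,4],[0,0,0]],[-1,[4,12,6],[0,0,0]],[-1,[4,13,7],[0,0,0]],[-1,[4,13,7],[0,0,0]],[-1,[4,13,7],[0,0,0]],[-1,[4,13,7],[0,0,0]],[-1,[4,13,7],[0,0,0]],[-1,[4,13,7],[0,0,0]]]'
python3 - <<'E'
from h import *
c=cam('wrist'); cv2.imwrite('pics/w2.png',c['image']); np.savez('w2.npz',**c)
c=cam('top'); cv2.imwrite('pics/t2.png',c['image']); np.savez('t2.npz',**c)
E
```

```text
time: 2.2
eef_pos: [0.4456, 0.3545, 0.5146]
orientation: [-0.0, 0.707, 0.707, -0.0]
wrist_force: [0.2, 0.0, 0.8]
gripper_width: 0.0854
```

View pics/w2.png

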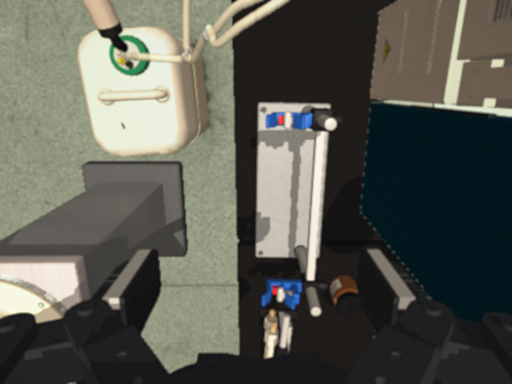

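The wrist view now shows both blue hooks, at (289,120) and (282,293), and the whole base plate.

```bash
python3 - <<'E'
from h import *
c=dict(np.load('w2.npz')); im=c['image']; hsv=cv2.cvtColor(im,cv2.COLOR_BGR2HSV)
z=im[90:330,230:370]; cv2.imwrite('pics/w2z.png',cv2.resize(z,None,fx=2.5,fy=2.5,interpolation=cv2.INTER_CUBIC))
b=cv2.inRange(hsv,(105,130,50),(125,255,255))
for nm,(u0,u1,v0,v1) in {'L':(262,318,108,134),'R':(258,306,274,310)}.items():
    m=np.zeros_like(b); m[v0:v1,u0:u1]=b[v0:v1,u0:u1]; v,u=np.where(m>0); P=world(c,u,v)
    zt=np.percentile(P[:,2],[5,50,80,90,97]); print(nm,len(u),zt.round(4))
    top=P[:,2]>zt[3]-.004; print(' top pts',P[top].min(0).round(4),P[top].max(0).round(4),P[top].mean(0).round(4))
    r_=(cv2.inRange(hsv,(0,130,100),(6,255,255))|cv2.inRange(hsv,(172,130,100),(180,255,255)))
    v,u=np.where(r_[v0:v1,u0:u1]>0); P=world(c,u+u0,v+v0); print(' red',len(u),np.median(P,0).round(4))
# plate
w=cv2.inRange(hsv,(0,0,90),(180,60,255)); m=np.zeros_like(w); m[95:265,250:335]=w[95:265,250:335]
v,u=np.where(m>0); P=world(c,u,v); k=np.abs(P[:,2]-.008)<.006
Q=world(c,u[k],v[k],.008); print('plate',len(Q),np.median(P[k],0),cv2.minAreaRect(Q[:,:2].astype(np.float32)))
rl=(P[:,2]>.06); S=P[rl]; print('rail',len(S),np.median(S,0)); A=np.polyfit(S[:,1],S[:,0],1);print(A, S[:,1].min(),S[:,1].max())
E
```

```text
L 432 [0.1107 0.136  0.1417 0.1448 0.1461]
 top pts [0.4542 0.39   0.1408] [0.4912 0.4029 0.1481] [0.4854 0.3965 0.144 ]
 red 37 [0.4696 0.3966 0.1196]
R 716 [0.0003 0.1151 0.1365 0.1404 0.1451]
 top pts [0.446  0.1802 0.1364] [0.4905 0.4282 0.4843] [0.4716 0.1923 0.1481]
 red 38 [0.466  0.1879 0.1188]
plate 7805 [0.48225901 0.29362917 0.00838213] ((0.4915657341480255, 0.291260302066803), (0.23535051941871643, 0.0997721403837204), 88.835693359375)
rail 1739 [0.51053148 0.33284085 0.11130899]
[-0.10320067  0.54020525] 0.19097739269887445 0.42815651614554795
```

View pics/w2z.png

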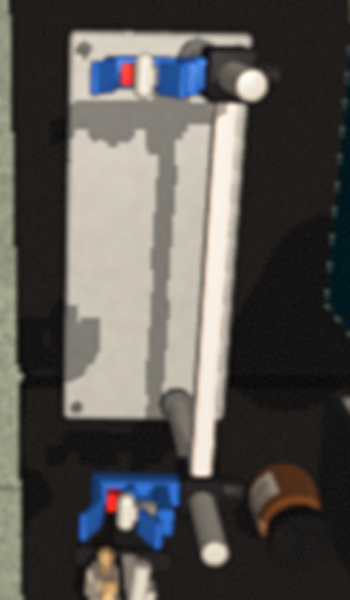

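```bash
python3 - <<'E'
from h import *
c=dict(np.load('w2.npz')); im=c['image']; hsv=cv2.cvtColor(im,cv2.COLOR_BGR2HSV)
E=c['extrinsics'];print(-E[:3,:3].T@E[:3,3],c['mtx'])
def px(name,u,v):
    u=np.array(u);v=np.array(v);print(name);print(np.c_[u,v,world(c,u,v).round(4)])
px('post tops',[331,330,332,316,315,314],[123,122,124,312,311,313])
px('row L v=120',np.arange(264,332,2),np.full(34,120))
px('row R v=292',np.arange(258,306,2),np.full(24,292))
px('rail v=180',np.arange(250,332,3),np.full(28,180))
px('rail v=230',np.arange(300,332,2),np.full(16,230))
E
```

```text
[0.44604576 0.42815652 0.48427505] [[336.20290023   0.         258.64510465]
 [  0.         336.20290023 190.48642927]
 [  0.           0.           1.        ]]
post tops
[[3.310e+02 1.230e+02 5.148e-01 3.963e-01 1.587e-01]
 [3.300e+02 1.220e+02 5.138e-01 3.973e-01 1.584e-01]
 [3.320e+02 1.240e+02 5.157e-01 3.955e-01 1.593e-01]
 [3.160e+02 3.120e+02 5.107e-01 1.851e-01 1.586e-01]
 [3.150e+02 3.110e+02 5.093e-01 1.872e-01 1.596e-01]
 [3.140e+02 3.130e+02 5.085e-01 1.837e-01 1.585e-01]]
row L v=120
[[2.640e+02 1.200e+02 4.532e-01 3.860e-01 9.500e-03]
 [2.660e+02 1.200e+02 4.532e-01 3.976e-01 1.404e-01]
 [2.680e+02 1.200e+02 4.552e-01 3.976e-01 1.407e-01]
 [2.700e+02 1.200e+02 4.573e-01 3.974e-01 1.382e-01]
 [2.720e+02 1.200e+02 4.595e-01 3.970e-01 1.334e-01]
 [2.740e+02 1.200e+02 4.617e-01 3.968e-01 1.308e-01]
 [2.760e+02 1.200e+02 4.639e-01 3.965e-01 1.282e-01]
 [2.780e+02 1.200e+02 4.664e-01 3.958e-01 1.196e-01]
 [2.800e+02 1.200e+02 4.686e-01 3.957e-01 1.188e-01]
 [2.820e+02 1.200e+02 4.707e-01 3.957e-01 1.194e-01]
 [2.840e+02 1.200e+02 4.722e-01 3.965e-01 1.275e-01]
 [2.860e+02 1.
[... 4406 characters left out ...]
7.800e-03]
 [3.060e+02 2.300e+02 5.182e-01 2.201e-01 8.300e-03]
 [3.080e+02 2.300e+02 5.065e-01 2.612e-01 1.022e-01]
 [3.100e+02 2.300e+02 5.075e-01 2.650e-01 1.111e-01]
 [3.120e+02 2.300e+02 5.095e-01 2.660e-01 1.133e-01]
 [3.140e+02 2.300e+02 5.122e-01 2.652e-01 1.114e-01]
 [3.160e+02 2.300e+02 5.146e-01 2.653e-01 1.117e-01]
 [3.180e+02 2.300e+02 5.365e-01 2.204e-01 8.900e-03]
 [3.200e+02 2.300e+02 5.400e-01 2.194e-01 6.700e-03]
 [3.220e+02 2.300e+02 5.443e-01 2.167e-01 5.000e-04]
 [3.240e+02 2.300e+02 5.474e-01 2.167e-01 6.000e-04]
 [3.260e+02 2.300e+02 5.503e-01 2.171e-01 1.500e-03]
 [3.280e+02 2.300e+02 5.537e-01 2.166e-01 2.000e-04]
 [3.300e+02 2.300e+02 5.568e-01 2.167e-01 5.000e-04]]
```

```bash
python3 -m pendant '[[-1,[0,-4,0],[0,0,0]],[-1,[1,-8,-1],[0,0,-0.02]],[-1,[1,-12,-2],[0,0,-0.04]],[-1,[2,-16,-3],[0,0,-0.06]],[-1,[2,-20,-5],[0,0,-0.08]],[-1,[3,-24,-7],[0,0,-0.087]],[-1,[3,-28,-8],[0,0,-0.087]],[-1,[3,-31,-9],[0,0,-0.087]],[-1,[3,-32,-9],[0,0,-0.087]],[-1,[3,-32,-9],[0,0,-0.087]]]'
python3 - <<'E'
from h import *
c=cam('wrist'); cv2.imwrite('pics/w3.png',c['image']); np.savez('w3.npz',**c)
s=r.get_state();print(s['eef_pos'],s['orientation'],s['joints'],s['wrist_force'])
im=c['image']; hsv=cv2.cvtColor(im,cv2.COLOR_BGR2HSV)
o=cv2.inRange(hsv,(5,150,90),(22,255,255)); n,l,st,ce=cv2.connectedComponentsWithStats(o)
i=1+st[1:,4].argmax(); print(st[i]); v,u=np.where(l==i); P=world(c,u,v); print(P.min(0),P.max(0),np.median(P,0))
t=P[:,2]>.142; Q=P[t]; print(len(Q),cv2.minAreaRect(Q[:,:2].astype(np.float32)))
E
```

```text
time: 3.3
eef_pos: [0.4757, 0.034, 0.4248]
orientation: [-0.0, 0.738, 0.675, 0.0]
wrist_force: [0.8, 0.3, 0.4]
gripper_width: 0.0858
[0.47569483 0.03491909 0.4251018 ] [8.71513216e-05 7.37600153e-01 6.75237681e-01 2.83932031e-04] [-8.85391643e-02 -6.24754409e-02  1.61840415e+00  3.01354100e-04
  1.58515203e+00 -3.12294999e-04] [0.02111523 0.36859771 0.50644952]
[249 169  19 102 850]
[ 0.45005155 -0.12193633 -0.00079416] [0.48267973 0.10732475 0.39453794] [ 0.47200654 -0.01369064  0.14655826]
760 ((0.4753744602203369, 0.035425592213869095), (0.14452378451824188, 0.013341710902750492), 85.02052307128906)
```

View pics/w3.png

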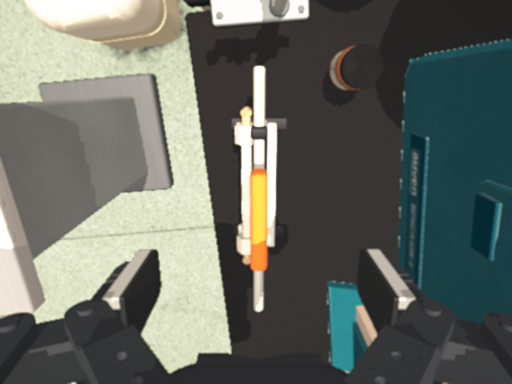

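```bash
python3 - <<'E'
from h import *
c=dict(np.load('w3.npz'))
im=c['image']; hsv=cv2.cvtColor(im,cv2.COLOR_BGR2HSV)
o=cv2.inRange(hsv,(5,150,90),(22,255,255)); n,l,st,ce=cv2.connectedComponentsWithStats(o)
i=1+st[1:,4].argmax(); v,u=np.where(l==i); P=world(c,u,v)
k=(abs(P[:,2]-.147)<.006); Q=world(c,u[k],v[k],.147); print(k.sum(),cv2.minAreaRect(Q[:,:2].astype(np.float32)),Q.mean(0))
A=np.polyfit(Q[:,1],Q[:,0],1);print('slope deg',np.degrees(np.arctan(A[0])), Q[:,1].min(),Q[:,1].max())
# bar: bright narrow ends
w=cv2.inRange(hsv,(0,0,130),(180,70,255)); 
for v0,v1 in [(68,118),(273,308)]:
    vv,uu=np.where(w[v0:v1,248:272]>0); vv+=v0;uu+=248; B=world(c,uu,vv,.09);print('bar',len(B),B[:,:2].mean(0),B[:,:2].min(0),B[:,:2].max(0), np.median(world(c,uu,vv)[:,2]))
E
```

```text
762 ((0.4729141592979431, 0.005920577794313431), (0.08253214508295059, 0.013203240931034088), 84.87137603759766) [ 0.47219109 -0.00469942  0.147     ]
slope deg 5.187382079936211 -0.03562352990632761 0.04708368480352614
bar 620 [0.4821485  0.10377785] [0.47096325 0.0825937 ] [0.48940731 0.12406364] 0.08947550821167255
bar 331 [ 0.46410976 -0.09306859] [ 0.45785746 -0.11332797] [ 0.46978253 -0.07220087] 0.08941551867801312
```

```bash
python3 -m pendant '[[-1,[-0.3,-2.9,-1],[0,0,0]],[-1,[-0.3,-2.9,-4],[0,0,0]],[-1,[-0.3,-2.9,-7],[0,0,0]],[-1,[-0.3,-2.9,-10],[0,0,0]],[-1,[-0.3,-2.9,-12],[0,0,0]],[-1,[-0.3,-2.9,-13],[0,0,0]],[-1,[-0.3,-2.9,-13.5],[0,0,0]],[-1,[-0.3,-2.9,-13.5],[0,0,0]],[-1,[-0.3,-2.9,-13.5],[0,0,0]],[-1,[-0.3,-2.9,-13.5],[0,0,0]]]'
python3 - <<'E'
from h import *
c=cam('wrist'); cv2.imwrite('pics/w4.png',c['image'])
s=r.get_state();print(s['eef_pos'],s['wrist_force'],s['torque'])
E
```

```text
time: 4.35
eef_pos: [0.4729, 0.0061, 0.2906]
orientation: [0.001, 0.737, 0.676, 0.0]
wrist_force: [-0.1, -0.5, 0.7]
gripper_width: 0.0853
[0.47285362 0.0060334  0.29043391] [ 0.04057068  0.15631359 -0.55094154] [ 0.04826799 -0.01043157  0.00412336]
```

View pics/w4.png

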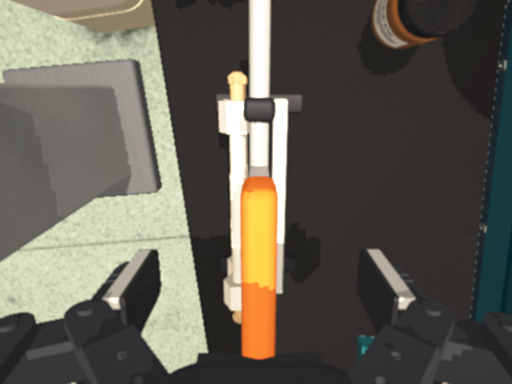

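The handle sits centred between the pads at column 259, so I'll close on it.

```bash
python3 -m pendant '[[1,[0,0,0],[0,0,0]],[1,[0,0,0],[0,0,0]],[1,[0,0,0],[0,0,0]],[1,[0,0,0],[0,0,0]],[1,[0,0,0],[0,0,0]],[1,[0,0,0],[0,0,0]],[1,[0,0,0],[0,0,0]],[1,[0,0,0],[0,0,0]],[1,[0,0,0],[0,0,0]],[1,[0,0,0],[0,0,0]]]' 70
python3 - <<'E'
from h import *
s=r.get_state();print(s['eef_pos'],s['wrist_force'],s['torque'],s['gripper_width'])
E
```

```text
time: 5.4
eef_pos: [0.4728, 0.006, 0.2898]
orientation: [0.0, 0.737, 0.676, 0.0]
wrist_force: [1.2, 0.2, 4.4]
gripper_width: 0.013
[0.47276935 0.00599895 0.28980839] [1.15545139 0.22415469 4.44823845] [-0.0579353  -0.27177549  0.06604085] 0.01298528563191182
```

```bash
python3 -m pendant '[[1,[0,0,0.5],[0,0,0]],[1,[0,0,2],[0,0,0]],[1,[0,0,4],[0,0,0]],[1,[0,0,7],[0,0,0]],[1,[0,0,10],[0,0,0]],[1,[0,0,13],[0,0,0]],[1,[0,0,16],[0,0,0]],[1,[0,0,18],[0,0,0]],[1,[0,0,18],[0,0,0]],[1,[0,0,18],[0,0,0]]]'
python3 - <<'E'
from h import *
f=[]
for i in range(6):
    c=cam('wrist'); s=r.get_state(); f.append(np.r_[s['wrist_force'],s['torque']])
print(s['eef_pos'],s['orientation'],np.mean(f,0),np.std(f,0),s['gripper_width'])
cv2.imwrite('pics/w5.png',c['image']); np.savez('w5.npz',**c)
hsv=cv2.cvtColor(c['image'],cv2.COLOR_BGR2HSV)
o=cv2.inRange(hsv,(5,150,90),(22,255,255)); n,l,st,ce=cv2.connectedComponentsWithStats(o)
i=1+st[1:,4].argmax(); print(st[i],ce[i])
E
```

```text
time: 6.4
eef_pos: [0.4726, 0.006, 0.4687]
orientation: [-0.0, 0.737, 0.676, -0.0]
wrist_force: [0.3, -0.5, -3.4]
gripper_width: 0.013
[0.47269697 0.00599238 0.46889109] [-5.29424281e-04  7.37197500e-01  6.75676977e-01 -4.34412846e-04] [-1.22043362e-01 -4.73427536e-01 -2.54327143e+00 -8.83891653e-03
 -9.91348632e-03 -4.69028642e-04] [0.29509328 0.25480489 0.399471   0.01395755 0.00882083 0.01961384] 0.012734156493801678
[ 240  177   38  183 6308] [258.5093532  267.14980977]
```

View pics/w5.png

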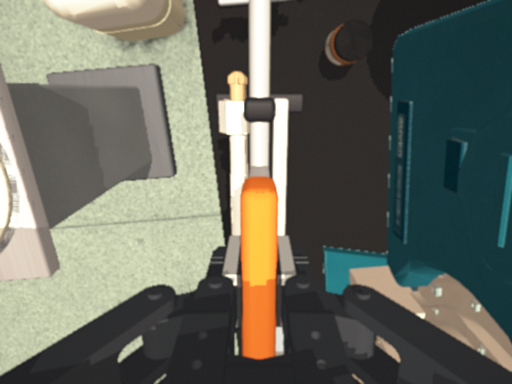

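```bash
python3 -m pendant '[[1,[0,2,0.5],[0,0,0]],[1,[0,5,1],[0,0,0.01]],[1,[0,9,1],[0,0,0.02]],[1,[0,13,1],[0,0,0.03]],[1,[-0.1,17,1],[0,0,0.04]],[1,[-0.2,21,1],[0,0,0.05]],[1,[-0.3,25,1],[0,0,0.06]],[1,[-0.4,27.5,1],[0,0,0.07]],[1,[-0.5,28.5,1],[0,0,0.07]],[1,[-0.5,28.5,1],[0,0,0.07]]]'
python3 - <<'E'
from h import *
c=cam('wrist'); cv2.imwrite('pics/w6.png',c['image']); np.savez('w6.npz',**c)
t=cam('top'); cv2.imwrite('pics/t6.png',cv2.resize(t['image'][165:240,95:300],None,fx=3.9,fy=3.9,interpolation=cv2.INTER_CUBIC)); np.savez('t6.npz',**t)
t=cam('side'); cv2.imwrite('pics/s6.png',cv2.resize(t['image'][150:330,130:340],None,fx=3.,fy=3.,interpolation=cv2.INTER_CUBIC))
s=r.get_state();print(s['eef_pos'],s['orientation'],s['wrist_force'],s['torque'],s['gripper_width'])
E
```

```text
time: 7.7
eef_pos: [0.4676, 0.2919, 0.4791]
orientation: [-0.0, 0.713, 0.702, -0.0]
wrist_force: [0.1, -0.3, -3.4]
gripper_width: 0.0129
[0.46785282 0.29011107 0.47964856] [ 8.94290832e-05  7.13418360e-01  7.00738336e-01 -1.42472607e-04] [ 0.66754099 -0.67230062 -2.71310849] [-0.03181818 -0.03424973 -0.03258132] 0.013047017937807867
```

View pics/w6.png

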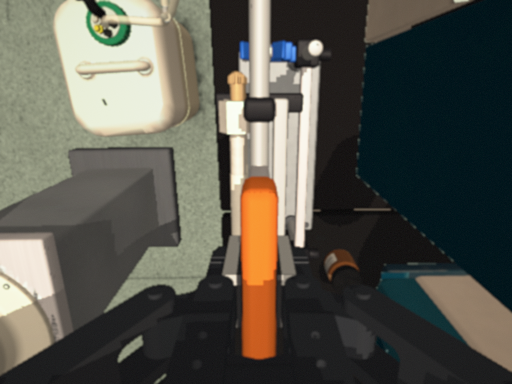

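View pics/t6.png

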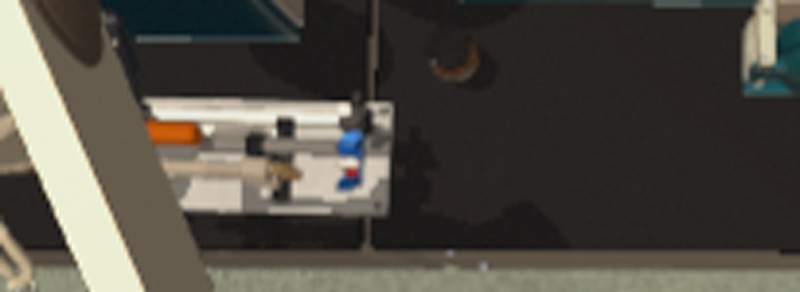

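View pics/s6.png

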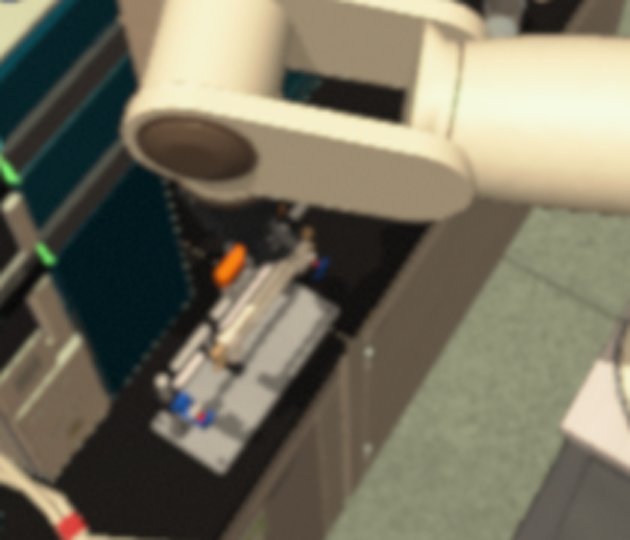

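```bash
python3 -m pendant '[[1,[0,0,-1],[0,0,0]],[1,[0,0,-3],[0,0,0]],[1,[0,0,-5],[0,0,0]],[1,[0,0,-7],[0,0,0]],[1,[0,0,-9],[0,0,0]],[1,[0,0,-11],[0,0,0]],[1,[0,0,-12],[0,0,0]],[1,[0,0,-12.5],[0,0,0]],[1,[0,0,-12.5],[0,0,0]],[1,[0,0,-12.5],[0,0,0]]]'
python3 - <<'E'
from h import *
c=cam('wrist'); cv2.imwrite('pics/w7.png',cv2.resize(c['image'],None,fx=1.5,fy=1.5)); np.savez('w7.npz',**c)
t=cam('side'); cv2.imwrite('pics/s7.png',cv2.resize(t['image'][200:330,130:290],None,fx=4.,fy=4.,interpolation=cv2.INTER_CUBIC))
s=r.get_state();print(s['eef_pos'],s['orientation'],s['wrist_force'],s['torque'],s['gripper_width'])
E
```

```text
time: 8.85
eef_pos: [0.4678, 0.2909, 0.3555]
orientation: [0.0, 0.713, 0.701, 0.0]
wrist_force: [0.2, 0.3, -3.2]
gripper_width: 0.0129
[0.46781431 0.29101756 0.35550082] [1.82458152e-04 7.13107075e-01 7.01054868e-01 5.81742266e-04] [-0.68521425  0.64588756 -2.39042652] [-0.00395652  0.04339591 -0.01875947] 0.012612323130104077
```

View pics/w7.png

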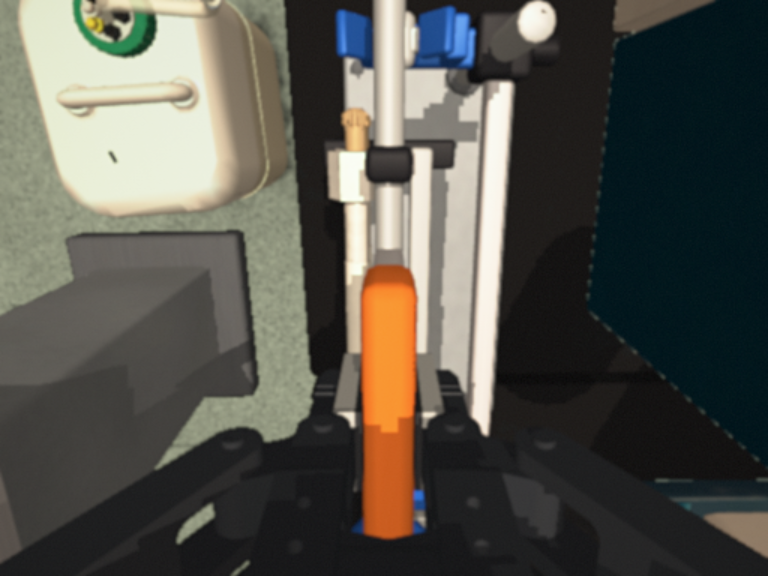

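View pics/s7.png

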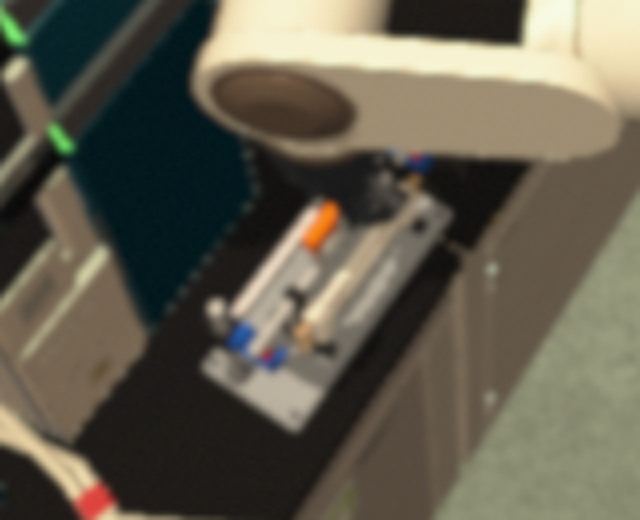

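```bash
python3 -m pendant '[[1,[0,0,-0.2],[0,0,0]],[1,[0,0,-0.4],[0,0,0]],[1,[0,0,-0.6],[0,0,0]],[1,[0,0,-0.8],[0,0,0]],[1,[0,0,-1.0],[0,0,0]],[1,[0,0,-1.2],[0,0,0]],[1,[0,0,-1.2],[0,0,0]],[1,[0,0,-1.2],[0,0,0]],[1,[0,0,-1.2],[0,0,0]],[1,[0,0,-1.2],[0,0,0]]]'
cat > f.py <<'E'
from h import *
f=[]
for i in range(4):
    r.camera('wrist'); s=r.get_state(); f.append(np.r_[s['wrist_force'],s['torque'],s['eef_pos']])
print(np.round(np.mean(f,0),4),s['time'])
E
python3 f.py
```

```text
time: 9.95
eef_pos: [0.4677, 0.291, 0.3428]
orientation: [0.0, 0.713, 0.701, 0.0]
wrist_force: [-0.3, -0.1, -2.7]
gripper_width: 0.0129
[ 0.184  -0.6614 -2.9997 -0.0281 -0.021   0.0124  0.4677  0.291   0.3427] 10.15
```

```bash
python3 -m pendant '[[1,[0,0,-0.1],[0,0,0]],[1,[0,0,-0.2],[0,0,0]],[1,[0,0,-0.3],[0,0,0]],[1,[0,0,-0.4],[0,0,0]],[1,[0,0,-0.5],[0,0,0]],[1,[0,0,-0.6],[0,0,0]],[1,[0,0,-0.6],[0,0,0]],[1,[0,0,-0.6],[0,0,0]],[1,[0,0,-0.6],[0,0,0]],[1,[0,0,-0.6],[0,0,0]]]'; python3 f.py
```

```text
time: 11.15
eef_pos: [0.4677, 0.291, 0.3367]
orientation: [-0.0, 0.713, 0.701, -0.0]
wrist_force: [-1.8, 0.3, -2.2]
gripper_width: 0.013
[-1.661   0.1664 -2.0728  0.0249  0.3559  0.0272  0.4677  0.291   0.3367] 11.35
```

```bash
python3 -m pendant '[[1,[0,0,-0.05],[0,0,0]],[1,[0,0,-0.1],[0,0,0]],[1,[0,0,-0.15],[0,0,0]],[1,[0,0,-0.2],[0,0,0]],[1,[0,0,-0.25],[0,0,0]],[1,[0,0,-0.3],[0,0,0]],[1,[0,0,-0.3],[0,0,0]],[1,[0,0,-0.3],[0,0,0]],[1,[0,0,-0.3],[0,0,0]],[1,[0,0,-0.3],[0,0,0]]]'; python3 f.py
python3 - <<'E'
from h import *
c=cam('wrist'); cv2.imwrite('pics/w8.png',cv2.resize(c['image'][0:140,180:380],None,fx=4,fy=4,interpolation=cv2.INTER_CUBIC))
E
```

```text
time: 12.35
eef_pos: [0.4673, 0.2912, 0.3342]
orientation: [-0.0, 0.713, 0.701, -0.0]
wrist_force: [-9.0, 0.6, 8.5]
gripper_width: 0.0129
[-8.6780e+00 -1.5900e-02  8.2520e+00  4.8300e-02  1.8872e+00  7.8000e-03
  4.6730e-01  2.9120e-01  3.3420e-01] 12.55
```

View pics/w8.png

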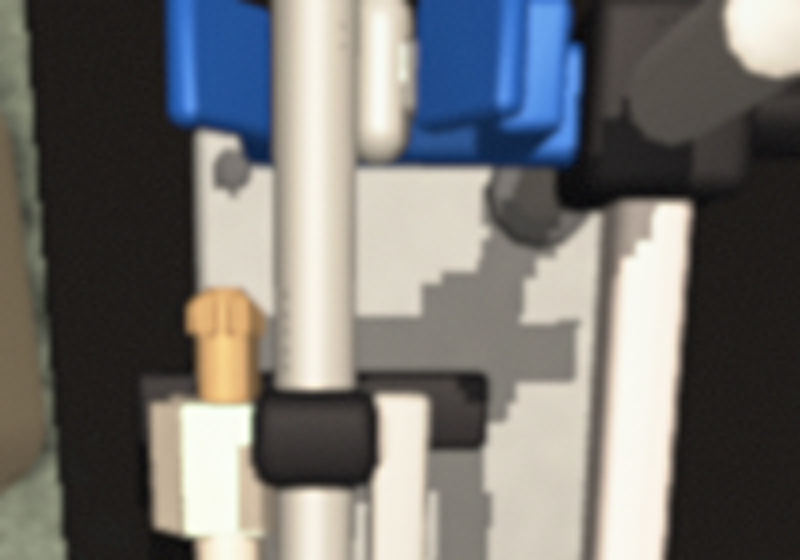

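```bash
python3 -m pendant '[[1,[-0.01,0,0],[0,0,0]],[1,[-0.02,0,0],[0,0,0]],[1,[-0.03,0,0],[0,0,0]],[1,[-0.04,0,0],[0,0,0]],[1,[-0.05,0,0],[0,0,0]],[1,[-0.06,0,0],[0,0,0]],[1,[-0.06,0,0],[0,0,0]],[1,[-0.06,0,0],[0,0,0]],[1,[-0.06,0,0],[0,0,0]],[1,[-0.06,0,0],[0,0,0]]]'; python3 f.py
```

```text
time: 13.6
eef_pos: [0.4669, 0.2911, 0.3342]
orientation: [-0.0, 0.713, 0.701, 0.0]
wrist_force: [-6.0, -0.0, 6.9]
gripper_width: 0.0132
[-6.1489  0.5492  6.3061  0.132   1.2303  0.0345  0.4669  0.2911  0.3342] 13.8
```

```bash
python3 -m pendant '[[1,[-0.01,0,0],[0,0,0]],[1,[-0.02,0,0],[0,0,0]],[1,[-0.03,0,0],[0,0,0]],[1,[-0.04,0,0],[0,0,0]],[1,[-0.06,0,0],[0,0,0]],[1,[-0.08,0,0],[0,0,0]],[1,[-0.1,0,0],[0,0,0]],[1,[-0.1,0,0],[0,0,0]],[1,[-0.1,0,0],[0,0,0]],[1,[-0.1,0,0],[0,0,0]]]'; python3 f.py
```

```text
time: 14.8
eef_pos: [0.4663, 0.2911, 0.3342]
orientation: [0.0, 0.713, 0.701, 0.001]
wrist_force: [-1.0, 1.0, 5.6]
gripper_width: 0.0133
[-0.5204  1.1582  5.4256  0.2712  0.057   0.0848  0.4663  0.2911  0.3342] 15.0
```

```bash
python3 -m pendant '[[1,[0,0,-0.02],[0,0,0]],[1,[0,0,-0.04],[0,0,0]],[1,[0,0,-0.06],[0,0,0]],[1,[0,0,-0.08],[0,0,0]],[1,[0,0,-0.1],[0,0,0]],[1,[0,0,-0.1],[0,0,0]],[1,[0,0,-0.1],[0,0,0]],[1,[0,0,-0.1],[0,0,0]],[1,[0,0,-0.1],[0,0,0]],[1,[0,0,-0.1],[0,0,0]]]'; python3 f.py
```

```text
time: 16.0
eef_pos: [0.4663, 0.2911, 0.3339]
orientation: [0.0, 0.713, 0.701, 0.001]
wrist_force: [-1.9, 0.5, 12.6]
gripper_width: 0.0129
[-1.8237  0.1868 12.6692  0.0785  0.4448  0.0756  0.4663  0.2911  0.3338] 16.2
```

```bash
python3 -m pendant '[[1,[0,0,-0.01],[0,0,0]],[1,[0,0,-0.02],[0,0,0]],[1,[0,0,-0.03],[0,0,0]],[1,[0,0,-0.04],[0,0,0]],[1,[0,0,-0.04],[0,0,0]],[1,[0,0,-0.04],[0,0,0]],[1,[0,0,-0.04],[0,0,0]],[1,[0,0,-0.04],[0,0,0]],[1,[0,0,-0.04],[0,0,0]],[1,[0,0,-0.04],[0,0,0]]]'; python3 f.py; python3 - <<'E'
from h import *
c=cam('wrist'); cv2.imwrite('pics/w9.png',cv2.resize(c['image'][0:140,180:380],None,fx=4,fy=4,interpolation=cv2.INTER_CUBIC)); np.savez('w9.npz',**c)
E
```

```text
time: 17.2
eef_pos: [0.4663, 0.2911, 0.3335]
orientation: [0.0, 0.713, 0.701, 0.001]
wrist_force: [-2.0, 0.4, 12.8]
gripper_width: 0.0127
[-1.9644  0.238  12.4945  0.0496  0.3424  0.0894  0.4663  0.2911  0.3335] 17.4
```

View pics/w9.png

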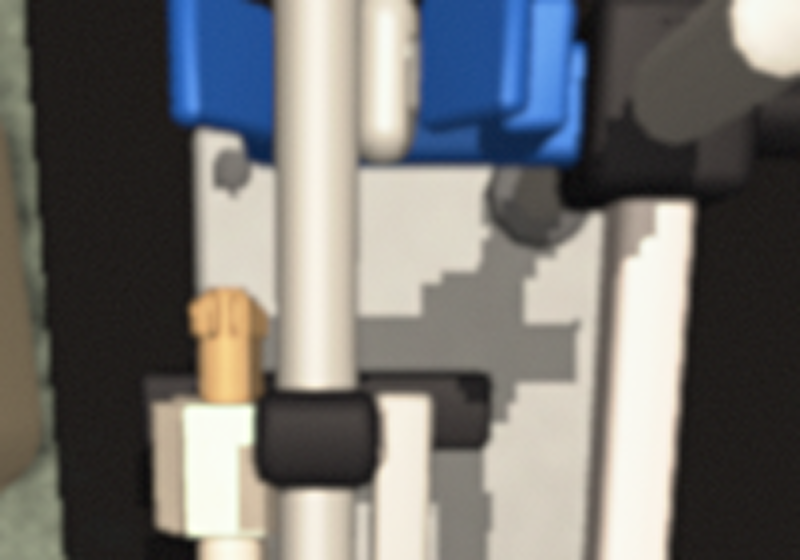

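```bash
python3 -m pendant '[[1,[0,0,-0.02],[0,0,0]],[1,[0,0,-0.04],[0,0,0]],[1,[0,0,-0.06],[0,0,0]],[1,[0,0,-0.08],[0,0,0]],[1,[0,0,-0.1],[0,0,0]],[1,[0,0,-0.1],[0,0,0]],[1,[0,0,-0.1],[0,0,0]],[1,[0,0,-0.1],[0,0,0]],[1,[0,0,-0.1],[0,0,0]],[1,[0,0,-0.1],[0,0,0]]]'; python3 f.py
```

```text
time: 18.45
eef_pos: [0.4664, 0.2911, 0.3322]
orientation: [0.0, 0.713, 0.701, 0.001]
wrist_force: [-0.1, 0.6, 10.3]
gripper_width: 0.013
[ 0.5327  0.6197  9.19    0.1581 -0.0318  0.0542  0.4664  0.2911  0.3322] 18.65
```

```bash
python3 -m pendant '[[1,[0,0,-0.05],[0,0,0]],[1,[0,0,-0.1],[0,0,0]],[1,[0,0,-0.15],[0,0,0]],[1,[0,0,-0.2],[0,0,0]],[1,[0,0,-0.25],[0,0,0]],[1,[0,0,-0.3],[0,0,0]],[1,[0,0,-0.35],[0,0,0]],[1,[0,0,-0.4],[0,0,0]],[1,[0,0,-0.4],[0,0,0]],[1,[0,0,-0.4],[0,0,0]]]'; python3 f.py
```

```text
time: 19.65
eef_pos: [0.4664, 0.291, 0.3277]
orientation: [0.0, 0.713, 0.701, 0.001]
wrist_force: [4.3, 1.5, 5.1]
gripper_width: 0.0132
[ 4.2955  0.9019  5.2495  0.2117 -0.8861  0.0503  0.4664  0.291   0.3277] 19.85
```

```bash
python3 -m pendant '[[1,[0.02,0,0],[0,0,0]],[1,[0.04,0,0],[0,0,0]],[1,[0.05,0,-0.05],[0,0,0]],[1,[0.05,0,-0.1],[0,0,0]],[1,[0.05,0,-0.15],[0,0,0]],[1,[0.05,0,-0.2],[0,0,0]],[1,[0.05,0,-0.25],[0,0,0]],[1,[0.05,0,-0.3],[0,0,0]],[1,[0.05,0,-0.3],[0,0,0]],[1,[0.05,0,-0.3],[0,0,0]]]'; python3 f.py
```

```text
time: 20.85
eef_pos: [0.4667, 0.291, 0.324]
orientation: [-0.0, 0.713, 0.701, -0.0]
wrist_force: [5.3, 1.8, -0.5]
gripper_width: 0.0127
[ 6.013   2.3095 -0.4001  0.2838 -1.1604  0.0432  0.4667  0.291   0.324 ] 21.05
```

```bash
python3 -m pendant '[[1,[0.02,0,0],[0,0,0]],[1,[0.04,0,0],[0,0,0]],[1,[0.06,0,-0.02],[0,0,0]],[1,[0.06,0,-0.04],[0,0,0]],[1,[0.06,0,-0.06],[0,0,0]],[1,[0.06,0,-0.08],[0,0,0]],[1,[0.06,0,-0.1],[0,0,0]],[1,[0.06,0,-0.1],[0,0,0]],[1,[0.06,0,-0.1],[0,0,0]],[1,[0.06,0,-0.1],[0,0,0]]]'; python3 f.py;python3 - <<'E'
from h import *
c=cam('wrist'); cv2.imwrite('pics/w10.png',cv2.resize(c['image'],None,fx=1.5,fy=1.5)); np.savez('w10.npz',**c)
E
```

```text
time: 22.05
eef_pos: [0.4671, 0.291, 0.3232]
orientation: [-0.0, 0.713, 0.701, -0.0]
wrist_force: [-1.2, 0.1, -1.6]
gripper_width: 0.013
[-0.8084 -0.2933 -1.8506 -0.0463  0.1824  0.0042  0.4671  0.291   0.3232] 22.25
```

View pics/w10.png

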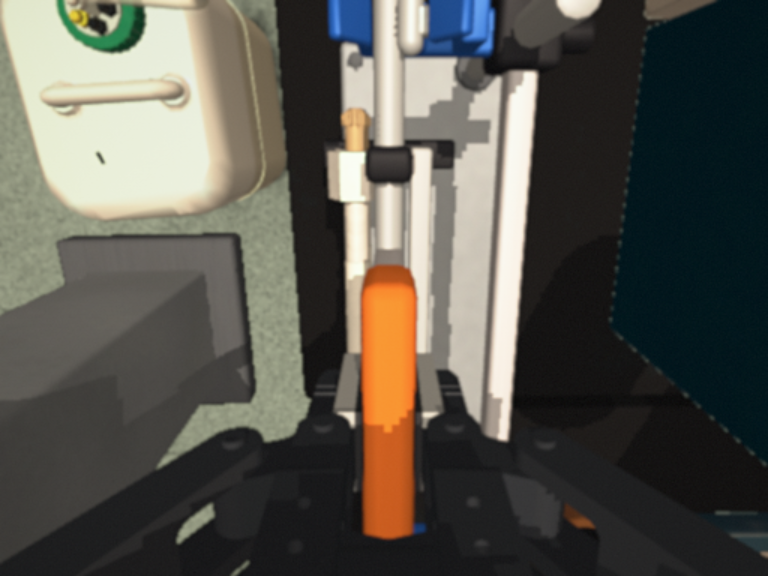

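```bash
python3 -m pendant '[[1,[0,0,-0.02],[0,0,0]],[1,[0,0,-0.04],[0,0,0]],[1,[0,0,-0.06],[0,0,0]],[1,[0,0,-0.08],[0,0,0]],[1,[0,0,-0.1],[0,0,0]],[1,[0,0,-0.12],[0,0,0]],[1,[0,0,-0.12],[0,0,0]],[1,[0,0,-0.12],[0,0,0]],[1,[0,0,-0.12],[0,0,0]],[1,[0,0,-0.12],[0,0,0]]]'; python3 f.py
```

```text
time: 23.3
eef_pos: [0.4672, 0.291, 0.322]
orientation: [-0.0, 0.713, 0.701, -0.0]
wrist_force: [-1.7, 0.0, -2.1]
gripper_width: 0.0132
[-0.7813 -0.3322 -1.7159 -0.0758  0.208  -0.0197  0.4672  0.291   0.3221] 23.5
```

```bash
python3 -m pendant '[[1,[0,0,-0.02],[0,0,0]],[1,[0,0,-0.04],[0,0,0]],[1,[0,0,-0.06],[0,0,0]],[1,[0,0,-0.08],[0,0,0]],[1,[0,0,-0.1],[0,0,0]],[1,[0,0,-0.12],[0,0,0]],[1,[0,0,-0.12],[0,0,0]],[1,[0,0,-0.12],[0,0,0]],[1,[0,0,-0.12],[0,0,0]],[1,[0,0,-0.12],[0,0,0]]]'; python3 f.py
```

```text
time: 24.5
eef_pos: [0.4672, 0.291, 0.3209]
orientation: [-0.0, 0.713, 0.701, -0.0]
wrist_force: [-1.3, -0.5, -1.4]
gripper_width: 0.0127
[-0.8171 -0.3047 -0.993  -0.0428  0.1515 -0.0309  0.4672  0.291   0.3209] 24.7
```

```bash
python3 -m pendant '[[1,[0,0,-0.02],[0,0,0]],[1,[0,0,-0.04],[0,0,0]],[1,[0,0,-0.06],[0,0,0]],[1,[0,0,-0.08],[0,0,0]],[1,[0,0,-0.1],[0,0,0]],[1,[0,0,-0.12],[0,0,0]],[1,[0,0,-0.12],[0,0,0]],[1,[0,0,-0.12],[0,0,0]],[1,[0,0,-0.12],[0,0,0]],[1,[0,0,-0.12],[0,0,0]]]'; python3 f.py
```

```text
time: 25.7
eef_pos: [0.4672, 0.291, 0.3206]
orientation: [0.0, 0.713, 0.701, 0.0]
wrist_force: [-4.9, -3.0, 10.9]
gripper_width: 0.0128
[-4.1071 -2.8478 11.5515 -0.4703  0.9159  0.0278  0.4672  0.291   0.3206] 25.9
```

```bash
python3 -m pendant '[[1,[-0.02,0,-0.01],[0,0,0]],[1,[-0.02,0,-0.02],[0,0,0]],[1,[-0.02,0,-0.03],[0,0,0]],[1,[-0.02,0,-0.03],[0,0,0]],[1,[-0.02,0,-0.03],[0,0,0]],[1,[-0.02,0,-0.03],[0,0,0]],[1,[-0.02,0,-0.03],[0,0,0]],[1,[-0.02,0,-0.03],[0,0,0]],[1,[-0.02,0,-0.03],[0,0,0]],[1,[-0.02,0,-0.03],[0,0,0]]]'; python3 f.py;python3 - <<'E'
from h import *
c=cam('wrist'); cv2.imwrite('pics/w11.png',cv2.resize(c['image'][0:140,180:380],None,fx=4,fy=4,interpolation=cv2.INTER_CUBIC)); np.savez('w11.npz',**c)
c=cam('top'); cv2.imwrite('pics/t11.png',cv2.resize(c['image'][165:240,95:300],None,fx=3.9,fy=3.9,interpolation=cv2.INTER_CUBIC))
E
```

```text
time: 26.9
eef_pos: [0.4671, 0.291, 0.3206]
orientation: [0.0, 0.713, 0.701, 0.001]
wrist_force: [-4.0, -2.6, 14.6]
gripper_width: 0.0132
[-4.0293 -2.9594 13.5974 -0.5448  0.8872  0.0245  0.4671  0.291   0.3206] 27.1
```

View pics/w11.png

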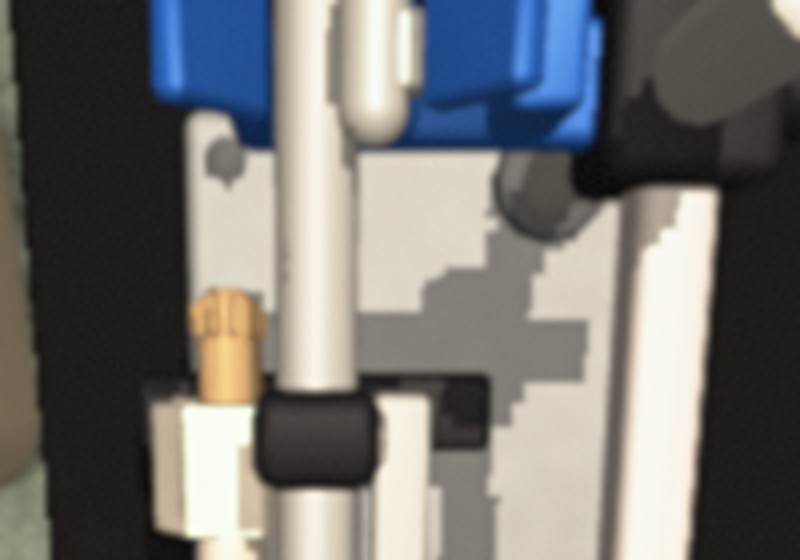

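View pics/t11.png

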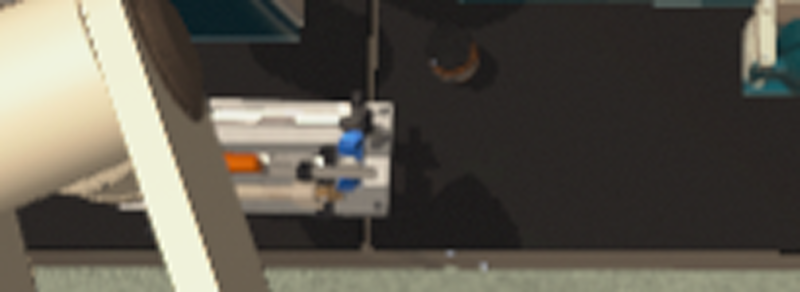

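```bash
python3 -m pendant '[[1,[0.02,0.01,0.02],[0,0,0]],[1,[0.02,0.01,0.05],[0,0,0]],[1,[0.02,0.01,0.08],[0,0,0]],[1,[0.02,0.01,0.11],[0,0,0]],[1,[0.02,0.01,0.14],[0,0,0]],[1,[0.02,0.01,0.16],[0,0,0]],[1,[0.02,0.01,0.16],[0,0,0]],[1,[0.02,0.01,0.16],[0,0,0]],[1,[0.02,0.01,0.16],[0,0,0]],[1,[0.02,0.01,0.16],[0,0,0]]]'; python3 f.py
```

```text
time: 28.2
eef_pos: [0.4672, 0.2911, 0.3209]
orientation: [-0.0, 0.713, 0.701, -0.0]
wrist_force: [-0.2, -1.2, -1.2]
gripper_width: 0.0132
[ 0.2419 -1.0276 -1.1798 -0.2119 -0.0411 -0.0176  0.4672  0.2911  0.3209] 28.4
```

```bash
python3 -m pendant '[[1,[0,0,0.02],[0,0,0]],[1,[0,0,0.04],[0,0,0]],[1,[0,0,0.06],[0,0,0]],[1,[0,0,0.08],[0,0,0]],[1,[0,0,0.08],[0,0,0]],[1,[0,0,0.08],[0,0,0]],[1,[0,0,0.08],[0,0,0]],[1,[0,0,0.08],[0,0,0]],[1,[0,0,0.08],[0,0,0]],[1,[0,0,0.08],[0,0,0]]]'; python3 f.py
```

```text
time: 29.4
eef_pos: [0.4672, 0.2911, 0.3218]
orientation: [-0.0, 0.713, 0.701, -0.0]
wrist_force: [0.1, -0.3, -1.3]
gripper_width: 0.0128
[ 0.1079 -1.1812 -1.1811 -0.1914  0.014   0.0111  0.4672  0.2911  0.3218] 29.6
```

```bash
python3 -m pendant '[[1,[0,0,0.02],[0,0,0]],[1,[0,0,0.04],[0,0,0]],[1,[0,0,0.05],[0,0,0]],[1,[0,0,0.06],[0,0,0]],[1,[0,0,0.06],[0,0,0]],[1,[0,0,0.06],[0,0,0]],[1,[0,0,0.06],[0,0,0]],[1,[0,0,0.06],[0,0,0]],[1,[0,0,0.06],[0,0,0]],[1,[0,0,0.06],[0,0,0]]]'; python3 f.py
```

```text
time: 30.6
eef_pos: [0.4672, 0.2911, 0.3224]
orientation: [-0.0, 0.713, 0.701, -0.0]
wrist_force: [1.0, -1.1, -0.6]
gripper_width: 0.0129
[ 1.2910e-01 -7.8030e-01 -1.3164e+00 -2.0410e-01 -1.3000e-03  1.9800e-02
  4.6720e-01  2.9110e-01  3.2240e-01] 30.8
```

```bash
python3 -m pendant '[[1,[0,0,0.02],[0,0,0]],[1,[0,0,0.04],[0,0,0]],[1,[0,0,0.05],[0,0,0]],[1,[0,0,0.05],[0,0,0]],[1,[0,0,0.05],[0,0,0]],[1,[0,0,0.05],[0,0,0]],[1,[0,0,0.05],[0,0,0]],[1,[0,0,0.05],[0,0,0]],[1,[0,0,0.05],[0,0,0]],[1,[0,0,0.05],[0,0,0]]]'; python3 f.py
```

```text
time: 31.8
eef_pos: [0.4672, 0.2911, 0.3229]
orientation: [-0.0, 0.713, 0.701, -0.0]
wrist_force: [-0.5, -1.0, -1.2]
gripper_width: 0.0131
[ 0.0343 -0.6867 -1.3984 -0.2044 -0.0096 -0.0358  0.4672  0.2911  0.3229] 32.0
```

```bash
python3 -m pendant '[[1,[0,0,0.02],[0,0,0]],[1,[0,0,0.04],[0,0,0]],[1,[0,0,0.05],[0,0,0]],[1,[0,0,0.05],[0,0,0]],[1,[0,0,0.05],[0,0,0]],[1,[0,0,0.05],[0,0,0]],[1,[0,0,0.05],[0,0,0]],[1,[0,0,0.05],[0,0,0]],[1,[0,0,0.05],[0,0,0]],[1,[0,0,0.05],[0,0,0]]]'; python3 f.py
```

```text
time: 33.0
eef_pos: [0.4672, 0.2911, 0.3234]
orientation: [-0.0, 0.713, 0.701, -0.0]
wrist_force: [0.4, -0.9, -1.1]
gripper_width: 0.0128
[ 0.2246 -1.0422 -1.4767 -0.2051 -0.0383  0.0061  0.4672  0.2911  0.3234] 33.2
```

```bash
python3 -m pendant '[[1,[0,0,0.01],[0,0,0]],[1,[0,0,0.02],[0,0,0]],[1,[0,0,0.03],[0,0,0]],[1,[0,0,0.04],[0,0,0]],[1,[0,0,0.04],[0,0,0]],[1,[0,0,0.04],[0,0,0]],[1,[0,0,0.04],[0,0,0]],[1,[0,0,0.04],[0,0,0]],[1,[0,0,0.04],[0,0,0]],[1,[0,0,0.04],[0,0,0]]]'; python3 f.py
```

```text
time: 34.2
eef_pos: [0.4672, 0.2911, 0.3237]
orientation: [-0.0, 0.713, 0.701, -0.0]
wrist_force: [-0.5, -1.4, -3.1]
gripper_width: 0.0126
[-0.4542 -0.5817 -3.7719 -0.0866  0.1104  0.0174  0.4672  0.2911  0.3237] 34.4
```

```bash
python3 -m pendant '[[1,[0,0,0.01],[0,0,0]],[1,[0,0,0.02],[0,0,0]],[1,[0,0,0.02],[0,0,0]],[1,[0,0,0.02],[0,0,0]],[1,[0,0,0.02],[0,0,0]],[1,[0,0,0.02],[0,0,0]],[1,[0,0,0.02],[0,0,0]],[1,[0,0,0.02],[0,0,0]],[1,[0,0,0.02],[0,0,0]],[1,[0,0,0.02],[0,0,0]]]'; python3 f.py
```

```text
time: 35.4
eef_pos: [0.4671, 0.2911, 0.3239]
orientation: [-0.0, 0.713, 0.701, -0.0]
wrist_force: [-1.7, -0.5, -6.9]
gripper_width: 0.0129
[-2.5350e+00  2.5270e-01 -6.9003e+00 -1.0000e-04  4.9070e-01 -2.5200e-02
  4.6720e-01  2.9110e-01  3.2390e-01] 35.6
```

```bash
python3 -m pendant '[[1,[0,0,0.006],[0,0,0]],[1,[0,0,0.006],[0,0,0]],[1,[0,0,0.006],[0,0,0]],[1,[0,0,0.006],[0,0,0]],[1,[0,0,0.006],[0,0,0]],[1,[0,0,0.006],[0,0,0]],[1,[0,0,0.006],[0,0,0]],[1,[0,0,0.006],[0,0,0]],[1,[0,0,0.006],[0,0,0]],[1,[0,0,0.006],[0,0,0]]]'; python3 f.py
```

```text
time: 36.6
eef_pos: [0.4672, 0.2911, 0.324]
orientation: [-0.0, 0.713, 0.701, -0.0]
wrist_force: [-3.7, -0.4, -9.6]
gripper_width: 0.0128
[-3.0855  0.6489 -9.2316 -0.0124  0.7015  0.0163  0.4672  0.2911  0.324 ] 36.8
```

The tug held: the pull reached about 4 to 6.4 N beyond the rack's weight, balanced across the two hooks. I'll ease down onto the floor and check before releasing.

```bash
python3 -m pendant '[[1,[0,0,-0.05],[0,0,0]],[1,[0,0,-0.1],[0,0,0]],[1,[0,0,-0.15],[0,0,0]],[1,[0,0,-0.2],[0,0,0]],[1,[0,0,-0.25],[0,0,0]],[1,[0,0,-0.3],[0,0,0]],[1,[0,0,-0.33],[0,0,0]],[1,[0,0,-0.33],[0,0,0]],[1,[0,0,-0.33],[0,0,0]],[1,[0,0,-0.33],[0,0,0]]]'; python3 f.py
```

```text
time: 37.8
eef_pos: [0.4672, 0.2911, 0.3208]
orientation: [-0.0, 0.713, 0.701, 0.0]
wrist_force: [1.2, 0.5, -1.3]
gripper_width: 0.0129
[ 1.8653  0.0782 -0.9191  0.017  -0.235   0.0041  0.4672  0.2911  0.3208] 38.0
```

```bash
python3 -m pendant '[[0.6,[0,0,0],[0,0,0]],[0.4,[0,0,0],[0,0,0]],[0,[0,0,0],[0,0,0]],[-0.5,[0,0,0],[0,0,0]],[-1,[0,0,0],[0,0,0]],[-1,[0,0,0],[0,0,0]],[-1,[0,0,0],[0,0,0]],[-1,[0,0,0],[0,0,0]],[-1,[0,0,0],[0,0,0]],[-1,[0,0,0],[0,0,0]]]'; python3 -m pendant '[[-1,[0,0,1],[0,0,0]],[-1,[0,0,3],[0,0,0]],[-1,[0,0,6],[0,0,0]],[-1,[0,0,9],[0,0,0]],[-1,[0,0,12],[0,0,0]],[-1,[0,2,15],[0,0,0]],[-1,[0,4,17],[0,0,0]],[-1,[0,6,19],[0,0,0]],[-1,[0,6,19],[0,0,0]],[-1,[0,6,19],[0,0,0]]]'; python3 f.py; python3 - <<'E'
from h import *
c=cam('wrist'); cv2.imwrite('pics/w12.png',cv2.resize(c['image'],None,fx=1.5,fy=1.5)); np.savez('w12.npz',**c)
z=c['image'][90:330,180:340]; cv2.imwrite('pics/w12z.png',cv2.resize(z,None,fx=2.5,fy=2.5,interpolation=cv2.INTER_CUBIC))
E
```

```text
time: 39.0
eef_pos: [0.4672, 0.2911, 0.3207]
orientation: [-0.0, 0.713, 0.701, 0.0]
wrist_force: [-0.1, 0.2, 0.5]
gripper_width: 0.0856
time: 40.0
eef_pos: [0.4671, 0.3512, 0.5109]
orientation: [0.0, 0.713, 0.701, 0.0]
wrist_force: [-0.7, 0.8, -0.3]
gripper_width: 0.0855
[ 0.0809  0.1053 -0.0991  0.0108 -0.0156 -0.0047  0.4672  0.3506  0.5102] 40.2
```

View pics/w12.png

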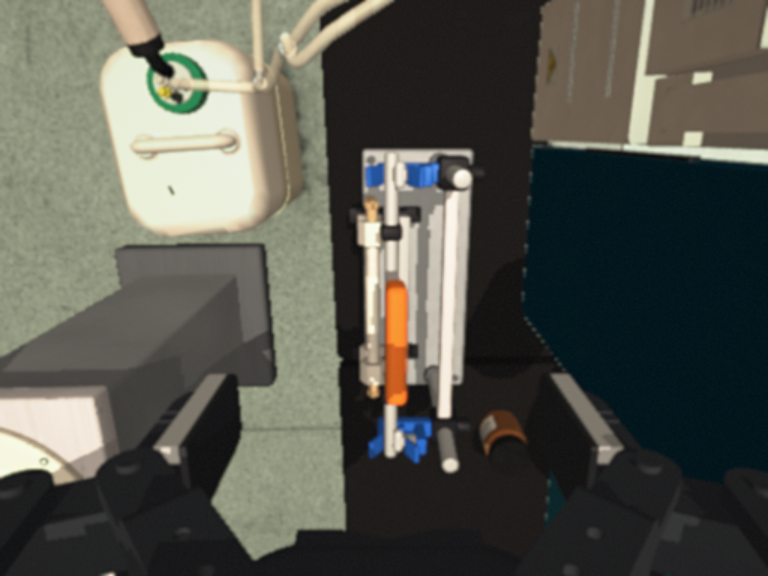

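```bash
python3 - <<'E'
from h import *
c=dict(np.load('w12.npz')); im=c['image']; hsv=cv2.cvtColor(im,cv2.COLOR_BGR2HSV)
o=cv2.inRange(hsv,(5,150,90),(22,255,255)); n,l,st,ce=cv2.connectedComponentsWithStats(o)
i=1+st[1:,4].argmax(); v,u=np.where(l==i); P=world(c,u,v); k=P[:,2]>.168; print('handle',np.median(P[k],0).round(4),cv2.minAreaRect(P[k][:,:2].astype(np.float32)))
for nm,a in {'L':(257,264,126,140),'R':(256,263,272,283)}.items():
    u,v=np.meshgrid(np.arange(a[0],a[1]),np.arange(a[2],a[3])); P=world(c,u.ravel(),v.ravel()); k=P[:,2]>.09; print(nm,k.sum(),np.median(P[k],0).round(4),np.percentile(P[k,2],[70,90]).round(4))
E
```

```text
handle [0.4709 0.2938 0.1777] ((0.47219154238700867, 0.33611398935317993), (0.17587675154209137, 0.013659090735018253), 88.902587890625)
L 98 [0.4691 0.3791 0.1207] [0.121  0.1219]
R 77 [0.4649 0.205  0.1208] [0.1212 0.1219]
```

View pics/w12z.png

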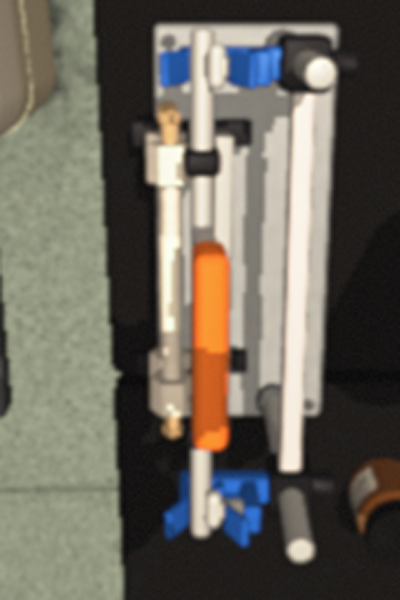

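```bash
python3 -c "
from bench import r
print(r.hand_in(), r.get_state()['time'])"
```

```text
the job is handed in; nothing more can be done
the job is handed in; nothing more can be done
```

The rack is hanging in both hooks, released, and I handed the job in at about 40 s. No verdict was reported.

- **Pick and lift:** I gripped the handle at its middle. The measured weight was about 2.8 N.
- **Press:** The bar met the latches off to one side, about 1 mm too far back, which showed as 8.7 N sideways force. I corrected this in small steps, then pressed through at about 15 N. On the floor it took about 16 N of downward press, and about 17 N in all with the sideways part. My readings came between small moves, and none was near 40 N.
- **Tug check:** I pulled about 4 N beyond the weight for over a second, then about 6.4 N, slightly above the 4–6 N asked. The latches held, and the torque showed the load shared by both hooks.
- **Last look:** Both latches lie over the bar. The tops of the bar's two ends read 0.1207 m and 0.1208 m, so it is level at the height I expected for home. The handle sits about 4 mm behind the bar, a lean of roughly 0.08 rad against the 0.2 limit.
- **Not checked:** I could not see the red plungers under the bar, so I judged "fully home" from force and height. I did not re-measure the beaker, jar, timer or marker, but the arm never went near them.

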